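# Offer up a sculpture's cross-arm to its mounting stand

## Robot

A 6-joint arm with a two-finger parallel gripper is mounted at the origin on the work surface. World frame = base frame: x ahead of the robot, y to its left, z up, the work surface at z = 0. Lengths are in m, angles in degrees, forces in N, time in s.
With the tool pointing down it reaches from about 0.4 to 0.825 m from the base axis. Payload 7 kg.
Tool frame: the origin (TCP) lies between the finger pads; the fingertips stand 25 mm ahead of it and the grasp point (between the pads) lies 6 mm ahead of it; z points along the fingers, y is the line along which they close (so a half turn about z gives the same grasp; the last joint's range is limited). The gripper opens to 88 mm and grips with 3 to 60 N. Pads are 19 mm wide; open, the fingers measure 130 mm over their backs; the gripper's body (78 mm by 193 mm) begins 47 mm behind the grasp point.
Start: joints at [82.855, 20.546, 0.682, 0, -70.136, -16.507], TCP at [0.271, 0.618, 0.252] pointing down, gripper open.
Joint ranges: [-176.03, 176.03], [-82.01, 121.73], [-58.28, 71.71], [-173.87, 95.51], [-174.79, -0.11], [-173.66, 173.66]. Speed limits (degrees/s): [136.94, 136.94, 172.46, 180, 180, 180].

## Interface

Orientations are given as [roll, pitch, yaw] about the fixed x, y, z axes, in that order (R = Rz(yaw) Ry(pitch) Rx(roll)).
In Python, from plant import ctrl gives the robot as it stands.
- The arm moves only by the tool jog_arm, called after ">>>" as name(argument=value, ...), one argument or row to a line, values as JSON. Schema: {"type":"object","properties":{"deltas":{"type":"array","items":{"type":"array","prefixItems":[{"type":"array","items":{"type":"number"},"minItems":3,"maxItems":3},{"type":"number"},{"type":"number"}],"minItems":3,"maxItems":3},"minItems":1,"maxItems":8},"only":{"type":"string"},"quiet":{"type":"boolean"},"lines":{"type":"string"}},"required":["deltas"],"additionalProperties":false}. deltas is a list of rows, 1 to 8 of them, each written [[dx, dy, dz], turn, opening]: dx, dy, dz in fractions of the full range, 1 being 1 m, then a turn about the tool's z in parts of the range, where 1.0 means 90 degrees, then the finger opening in m; each row is the pose to reach, as a shift and turn from the pose commanded when the call began, along the tool's axes at that moment; what a row does not reach only later rows make up. A row lasts 1/8 s, in which the tool goes at most 0.0625 m and 10.7 degrees, less where a joint would pass 70% of its speed; a pose out of reach is approached as far as the arm can. The fingers move at their own pace and stop on an object; the grip force is fixed at half the most. Time passes only in rows, so rows that do not move let the fingers close. The tool returns the time, the measured TCP pose, the force, the opening and the grip force at its end. only (a regular expression) keeps the lines of the reply that match it, lines (a string "A,B") keeps lines A to B, and quiet returns only ok. Input that does not fit is refused with a message, and nothing moves.
- ctrl.get_obs(): the state, without advancing time (a new reading comes with each control period).
- ctrl.snapshot(name): name is "scene" or "top" or "wrist"; returns a dict with "frame" (480x640x3 uint8, red, green, blue), "z_map" (480x640 float32, m along the optical axis (not along the pixel's ray), 0 where there is no reading), "fovy" (degrees; the focal length in pixels is half the picture's height over the tangent of half this angle, whatever the lens; pixels are square), "cx", "cy" (the principal point, pixels), "R" (3x3) and "t" (3): a world point X has camera coordinates R X + t; the wrist camera has in their place "T_tool_cam" (4x4, takes a point from camera to tool coordinates, whose origin is the TCP and whose axes are the flange's). Camera axes: x right, y down, z forward; pixel columns grow to the right and rows downward; lengths in m; the calibration is good to about 2 mm. A picture is of the moment at which its call begins: read the wrist's pose just before it.
- ctrl.close_job(): hands the job in; it is judged then, once.
The state is a dict: "clock": time; "joint_pos": joint angles; "qvel": joint speeds; "tau": joint torques, N m; "tool_pos": TCP position; "orientation": TCP orientation; "force": force on the tool from outside, world axes, zero at the start; "moment": the same for the moment, N m; "opening": finger opening in m; "gripper_force": force on a finger pad.
Only numpy, scipy, OpenCV 4.12 (cv2) and the standard library are available. Lean on these libraries where they do the work, as an engineer would, in place of code of your own. Each camera call takes 0.05 s, during which the arm holds its last target. There are 200 camera calls.

## Task

First slide the stand's movable saddle away from the fixed round rest until the two rests are as far apart as the cross-arm's two feet, with the black line on the saddle's foot meeting the white line on the base, and leave it there. Then pick up the stoneware cross-arm by its balance point, close to the heavy drum, and hold it level and still with its feet about five centimetres above the two rests, touching neither: the drum over the round rest and the small foot over the saddle. Finish while still holding it there: do not set it down or let go, and leave the other things on the table where they are.

Things in the scene. Friction and masses are not known exactly. Their poses are not given: they have to be found in the camera images.
- crossarm: Grey stoneware cross-arm, 0.36 to 0.59 kg, on two feet: heavy round drum (52 diameter, 50 tall, axis at x = -61 mm), bar 24 wide, from 18 to 40 mm above the feet plane, ending at x = +152, and a small round foot (20 diameter, 18 tall, x = +129) under its light end. Feet 190 mm apart. Origin: in the feet plane under the balance point; x along the bar from drum to small foot, z up.
- balance (a point): Balance point (centre of mass seen from above) of the cross-arm, in the middle of the bar's section: 61 mm from the drum's axis towards the small foot (35 mm clear of the drum's surface), 29 mm above the undersides of the feet. The bar is 24 mm wide here.
- drum_foot (a point): Centre of the drum's flat underside.
- small_foot (a point): Centre of the small foot's underside, 190 mm from the drum's axis.
- stand: Steel mounting stand, fixed to the table: base plate 305 x 50 mm, 16 mm thick, a fixed round rest (post with a disc 60 mm across) at one end and a movable rest (the saddle) on a track. Origin: on the table under the middle of the fixed rest. x points along the track from the fixed rest to the saddle, z up. The base reaches from x = -35 to +270 mm.
- fixed_rest (a point): Centre of the top face of the fixed round rest, 76 mm above the table.
- saddle (a joint): Saddle position along the stand's x (m), growing away from the fixed rest: 0 when the two rests' middles are 100 mm apart, 0.12 (its end) at 220 mm. At 0.090 they are 190 mm apart, like the cross-arm's feet, and the black line down the sides of its carriage meets the white line across the base. Starts at 0 to 0.05. Stays where it is left; friction about 2 N.
- saddle_top (a point): Centre of the saddle's top face, 76 mm above the table. The saddle is an aluminium upright, 26 mm along the track by 22 mm across it and 46 mm tall, on a carriage 34 x 40 mm whose top is 30 mm above the table. Grip the upright across the track.
- glaze_jar: Bystander: jar, 56 mm across, 70 mm tall, black cap, near the robot's side of the stand. Origin: middle of its underside or near it. Leave alone.
- tile_a: Bystander: terracotta tile 45 x 45 x 10 mm, beyond the stand's fixed end. Origin: middle of its underside or near it. Leave alone.
- tile_b: Bystander: terracotta tile 60 x 30 x 10 mm, beyond the stand. Origin: middle of its underside or near it. Leave alone.
- spatula: Bystander: hand spatula lying flat beyond the cross-arm. Origin: middle of its underside or near it. Leave alone.
- wood_block: Bystander: wooden block 50 x 90 x 30 mm, on the robot's left, close in. Origin: middle of its underside or near it. Leave alone.
- mug: Bystander: blue mug, 80 mm across, 90 mm tall, on the robot's right. Origin: middle of its underside or near it. Leave alone.

How it is judged (in metres and radians):
On the way, in this order (a step that is already met when the one before it is completed fails the run):
1. the saddle is slid until the rests are 190 mm apart (within 7 mm), the cross-arm still lying on the table (value of joint saddle between 0.083 and 0.097 m and height (world z) of crossarm below 0.01 m), for 0.2 s.
2. the cross-arm is lifted clear of the table, gripped within 20 mm of its balance point (contact force between crossarm and the fingers above 1 N and horizontal distance between the grasp point and balance below 0.02 m and height (world z) of crossarm above 0.03 m), for 0.2 s.
At the end, for the whole second after the job is handed in: Rests 190 mm apart (7 mm either way); cross-arm gripped within 20 mm of its balance point, drum over the fixed rest and small foot over the saddle (15 mm each), feet about 25 to 80 mm above the rests, tilt below 5 degrees, still, not touching the stand (value of joint saddle between 0.083 and 0.097 m and contact force between crossarm and the fingers above 1 N and horizontal distance between the grasp point and balance below 0.02 m and horizontal distance between drum_foot and fixed_rest below 0.015 m and horizontal distance between small_foot and saddle_top below 0.015 m and z of balance in the frame of fixed_rest between 0.054 and 0.109 m and angle between crossarm's own z axis and vertical below 0.09 rad and contact force between crossarm and stand below 0.1 N and linear speed of crossarm below 0.02 m/s and angular speed of crossarm below 0.15 rad/s); the arm keeps its last pose, push and grip.
It fails at once if one of the other things on the table is moved by more than 30 mm (distance of any of glaze_jar, tile_a, tile_b, spatula, wood_block, mug from where it was at the start of the episode above 0.03 m).
It also fails if it takes over 48 s, if anything falls off the work surface, if the arm or the gripper's body presses on something with over 40 N, if the wrist force passes 120 N, or if a joint passes its speed limit or range.

## Working session

There is one attempt and no reset: what is moved stays moved. The work goes in short steps, Python scripts to look and compute and a tool call to move; the robot and the scene stay as the last step left them, time stands still between calls to the robot, and variables do not carry over. Pictures are saved under pics/ and viewed, at most 10 in all, crops included, and the job is handed in when it is done.

```bash
ls; mkdir -p pics
```

Run:
```python
from plant import ctrl
import cv2, numpy as np
o=ctrl.get_obs(); print(o['clock'],o['tool_pos'],o['orientation'],o['opening'])
for n in ['top','scene']:
    s=ctrl.snapshot(n); cv2.imwrite(f'pics/{n}0.png',s['frame'][:,:,::-1]); np.savez(f'{n}0.npz',**s)
    print(n,s['fovy'],s['cx'],s['cy'],s['R'],s['t'])
```

```text
pics
plant.py
0.0 [0.27063819 0.61786639 0.25063833] [ 1.79905162e+02 -8.01568466e-03 -2.36603194e+01] 0.08752212759717948
top 45.569866998447594 320.2402690404338 237.77852050100577 [[-2.32924545e-02 -9.99728525e-01  5.82010174e-04]
 [-9.90959230e-01  2.30111924e-02 -1.32175223e-01]
 [ 1.32125948e-01 -3.65543372e-03 -9.91226196e-01]] [-0.08694103  0.53700735  1.53817229]
scene 42.40353206729549 323.0555559856077 240.32835231509628 [[-0.79018061  0.61285688 -0.00458781]
 [ 0.52152953  0.6684592  -0.53025394]
 [-0.32190301 -0.42138906 -0.84782646]] [ 0.46958511 -0.16952017  1.43322741]
```

View pics/top0.png

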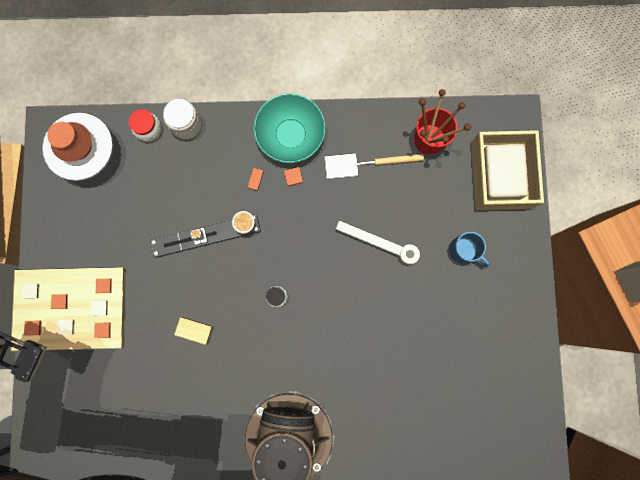

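View pics/scene0.png

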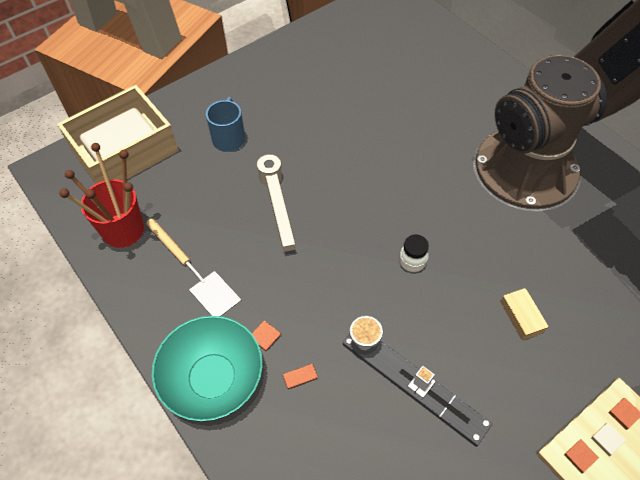

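Create h.py:
```python
import numpy as np, cv2
from scipy.spatial.transform import Rotation as Ro
def cloud(s,R=None,t=None):
    f=240/np.tan(np.radians(s['fovy'])/2); v,u=np.mgrid[:480,:640]; z=s['z_map']
    c=np.stack([(u-s['cx'])/f*z,(v-s['cy'])/f*z,z],-1)
    if R is None: R,t=s['R'].T,-s['R'].T@s['t']
    P=c@R.T+t; P[z==0]=np.nan
    return P
def wrist(ctrl):
    o=ctrl.get_obs(); s=ctrl.snapshot('wrist')
    T=np.eye(4);T[:3,:3]=Ro.from_euler('xyz',o['orientation'],degrees=True).as_matrix();T[:3,3]=o['tool_pos']
    M=T@s['T_tool_cam']
    return o,s,cloud(s,M[:3,:3],M[:3,3]),M
```

Run:
```python
from h import *
for n in ['top','scene']:
    P=cloud(np.load(n+'0.npz')); X,Y,Z=P[...,0],P[...,1],P[...,2]
    def sel(m,name):
        k=cv2.connectedComponentsWithStats(m.astype(np.uint8),connectivity=8)
        for i in range(1,k[0]):
            if k[2][i,4]>8:
                q=P[k[1]==i]; (c,wh,a)=cv2.minAreaRect((q[:,:2]*1000).astype(np.float32))
                print(n,name,k[2][i,4],'px',k[3][i].round(1),'mean',q.mean(0).round(4),'rect',np.round(c,1),np.round(wh,1),round(a,1))
    stand=(X>.45)&(X<.75)&(Y>0.05)&(Y<.45)
    arm=(X>.4)&(X<.75)&(Y>-.45)&(Y<-.08)
    sel(stand&(Z>.068)&(Z<.09),'rests')
    sel(stand&(Z>.010)&(Z<.022),'base')
    sel(arm&(Z>.044)&(Z<.06),'drum')
    sel(arm&(Z>.032)&(Z<.0435),'bar')
    sel((X>.3)&(X<.8)&(Y>-.45)&(Y<.5)&(Z>.005)&(Z<.1),'all')
    print(np.nanmedian(Z[260:280,300:330]))
```

```text
top rests 375 px [243.5 221.5] mean [0.5786 0.1066 0.0752] rect [578.8 106.6] [58.9 56.6] 2.1
top rests 81 px [195.9 233.3] mean [0.5495 0.2347 0.0746] rect [549.9 234.8] [22.  26.5] 13.6
top base 68 px [255.2 178. ] mean [0.7132 0.0807 0.0125] rect [712.7  79.7] [28.9 55.1] 78.4
top base 1280 px [197.7 237.6] mean [0.5461 0.2423 0.0154] rect [552.8 223.2] [ 51.4 307.3] 12.8
top drum 270 px [409.7 253.5] mean [ 0.4843 -0.3415  0.0497] rect [ 484.6 -341. ] [50.4 50.8] 53.9
top bar 540 px [369.6 237.6] mean [ 0.5318 -0.235   0.0384] rect [ 532.  -235.9] [192.7  25.4] 65.8
top all 210 px [427.1 147.2] mean [ 0.7789 -0.4019  0.0554] rect [ 780.2 -406.8] [76.  23.7] 75.3
top all 12 px [433.2 140.7] mean [ 0.7925 -0.4164  0.0718] rect [ 792.1 -416.8] [15.1  4. ] 7.3
top all 626 px [289.5 152.7] mean [ 0.7788 -0.0185  0.0331] rect [773.  -20.1] [169.3  53.5] 89.8
top all 287 px [104.5 155.4] mean [0.7695 0.4841 0.0796] rect [762.3 482.1] [74.8 35.4] 0.1
top all 373 px [395.7 159.3] mean [ 0.7576 -0.3191  0.0156] rect [ 758.7 -302.4] [ 25.9 197.6] 4.7
top all 215 px [293.2 175.8] mean [ 0.71
[... 2125 characters left out ...]

scene all 877 px [414.4 253.4] mean [0.3863 0.0335 0.0526] rect [380.4  28.8] [54.8 54.7] 79.6
scene all 25 px [212. 284.] mean [ 0.7391 -0.1844  0.0062] rect [ 738.9 -187.1] [29.6 10.6] 84.7
scene all 654 px [519.9 319.9] mean [0.3125 0.2604 0.0247] rect [314.8 252.5] [93.9 29.7] 90.0
scene all 2580 px [243.1 344.4] mean [ 0.7659 -0.0254  0.0309] rect [746.3 -18.5] [107.3 174.7] 0.0
scene all 5052 px [414.3 380.1] mean [0.5575 0.2239 0.0293] rect [553.9 224.9] [ 61.2 304.8] 12.3
scene all 504 px [300.2 375.9] mean [0.7139 0.0845 0.0101] rect [713.5  84.3] [31.5 63.5] 70.3
scene all 2827 px [580.3 434.2] mean [0.3894 0.4761 0.0204] rect [385.9 474.7] [171.4  50.5] 0.0
0.00023192704717667212
```

Add to h.py:
```python
def rel(o,xyz,yaw):
    R=Ro.from_euler('xyz',o['orientation'],degrees=True).as_matrix()
    d=R.T@(np.array(xyz)-o['tool_pos']); t=-(yaw-o['orientation'][2]); t=(t+180)%360-180
    print('tool',o['tool_pos'].round(4),'yaw',o['orientation'].round(2),'clk',round(o['clock'],2)); print('REL',d.round(4),round(t,2))
```

Run:
```python
from h import *
from plant import ctrl
rel(ctrl.get_obs(),[.5505,.2365,.19],-77.3)
```

```text
tool [0.2707 0.6179 0.2507] yaw [ 1.7992e+02 -1.0000e-02 -2.3660e+01] clk 0.1
REL [0.4094 0.237  0.0611] 53.64
```

Careful with the scale: turns go in shares of 90 degrees. That gives: 53.6 degrees / 90 = 0.5956.

>>> jog_arm(
  deltas=[
    [[0.05,0.03,0],0.0778,0.08],
    [[0.1,0.06,0.01],0.1778,0.08],
    [[0.15,0.09,0.02],0.2778,0.08],
    [[0.2,0.12,0.03],0.3778,0.08],
    [[0.25,0.15,0.04],0.4778,0.08],
    [[0.3,0.18,0.05],0.5556,0.08],
    [[0.35,0.21,0.06],0.5956,0.08],
    [[0.39,0.23,0.061],0.5956,0.08],
  ],
)

```text
clock: 1.1
tool_pos: [0.5361, 0.2487, 0.1895]
orientation: [179.9, -0.0, -77.4]
force: [0.2, 0.3, 1.0]
opening: 0.0799
gripper_force: 0.0
```

>>> jog_arm(
  deltas=[
    [[0.02,0.007,0],0,0.08],
    [[0.02,0.007,0],0,0.08],
  ],
)

```text
clock: 1.35
tool_pos: [0.5329, 0.2286, 0.1903]
orientation: [179.9, -0.0, -77.4]
force: [-0.1, -0.2, -0.4]
opening: 0.0799
gripper_force: 0.0
```

Run:
```python
from h import *
from plant import ctrl
o,s,P,M=wrist(ctrl); rel(o,[.5505,.2365,.19],-77.3)
cv2.imwrite('pics/w1.png',s['frame'][:,:,::-1]); np.savez('w1.npz',P=P,**s)
```

```text
tool [0.5329 0.2286 0.1903] yaw [ 1.7995e+02 -1.0000e-02 -7.7370e+01] clk 1.35
REL [-0.0038 -0.0189  0.0003] -0.07
```

View pics/w1.png

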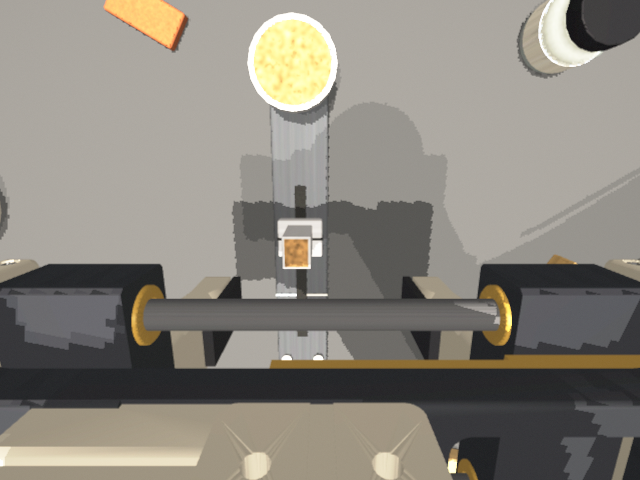

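The wrist view shows the fixed rest at (293,62), the saddle top at (297,252), and the white line across the base at row ~296; the jar is at the upper right, clear. I'm measuring from the depth image.

Run:
```python
from h import *
from plant import ctrl
d=np.load('w1.npz');P=d['P'];Z=P[...,2]
def rect(m,n):
    k=cv2.connectedComponentsWithStats(m.astype(np.uint8))
    for i in range(1,k[0]):
        if k[2][i,4]>150:
            q=P[k[1]==i];c,wh,a=cv2.minAreaRect((q[:,:2]*1000).astype(np.float32));print(n,k[2][i],np.round(c,1),np.round(wh,1),round(a,1),np.median(q[:,2]).round(4))
v=np.arange(480)[:,None]*np.ones((1,640)); u=np.arange(640)[None]*np.ones((480,1))
roi=(v<292)&(u>230)&(u<400)
rect(roi&(abs(Z-.076)<.007),'rests'); rect(roi&(abs(Z-.016)<.006),'base'); rect(roi&(abs(Z-.03)<.005),'carr')
g=d['frame'].mean(-1)
print(g[285:305,285].round(),g[285:305,318].round())
for p in [(296,285),(296,318)]: print(P[p])
rel(ctrl.get_obs(),[.5505,.2365,.064],-77.3)
```

```text
rests [ 248   13   90  101 6943] [579.1 109.3] [59.  59.5] 39.8 0.0765
rests [282 235  30  34 971] [550.6 236.6] [22.1 26. ] 12.8 0.0761
base [ 270   96   59  196 7931] [557.6 205.4] [ 50.2 177.3] 12.7 0.0163
carr [277 219  46  38 740] [550.9 236.7] [40.3 33.6] 12.5 0.0296
[130. 158. 165. 178. 178. 178. 178. 175. 219. 255. 255. 216. 176. 149.
  68.  70.  73.  79.  82.  90.] [109. 110. 111. 111. 110. 110. 109. 110. 154. 235. 243. 144. 108.  97.
  68.  70.  74.  80.  83.  88.]
[0.55314123 0.3001369  0.01548879]
[0.52169919 0.29250812 0.01683292]
tool [0.533  0.2297 0.1906] yaw [ 1.7999e+02  1.0000e-02 -7.7300e+01] clk 1.4
REL [-0.0028 -0.0186  0.1266] -0.0
```

>>> jog_arm(
  deltas=[
    [[-0.003,-0.0187,0.03],0,0.07],
    [[-0.003,-0.0187,0.07],0,0.07],
    [[-0.003,-0.0187,0.1],0,0.07],
    [[-0.003,-0.0187,0.12],0,0.07],
    [[-0.003,-0.0187,0.1265],0,0.07],
    [[-0.003,-0.0187,0.1265],0,0.07],
  ],
)

```text
clock: 2.15
tool_pos: [0.5508, 0.238, 0.0642]
orientation: [-180.0, -0.0, -77.2]
force: [0.6, 0.4, 0.5]
opening: 0.0701
gripper_force: 0.0
```

Run:
```python
from h import *
from plant import ctrl
rel(ctrl.get_obs(),[.5506,.2366,.064],-77.3)
```

```text
tool [0.5508 0.238  0.0642] yaw [-1.800e+02 -1.000e-02 -7.718e+01] clk 2.15
REL [0.0013 0.0005 0.0002] 0.12
```

>>> jog_arm(
  deltas=[
    [[0,0,0],0,0.01],
    [[0,0,0],0,0.01],
    [[0,0,0],0,0.01],
    [[0,0,0],0,0.01],
    [[0,0,0],0,0.01],
    [[0,0,0],0,0.01],
    [[0,0,0],0,0.01],
  ],
)

```text
clock: 3.02
tool_pos: [0.5507, 0.237, 0.0641]
orientation: [180.0, -0.0, -77.3]
force: [-1.9, -0.1, 2.2]
opening: 0.022
gripper_force: 30.0
```

Gripped (22 mm). Now slide it 59.5 mm along tool −x.

>>> jog_arm(
  deltas=[
    [[-0.01,0,0],0,0.01],
    [[-0.025,0,0],0,0.01],
    [[-0.04,0,0],0,0.01],
    [[-0.052,0,0],0,0.01],
    [[-0.0593,0,0],0,0.01],
    [[-0.0593,0,0],0,0.01],
    [[-0.0593,0,0],0,0.01],
  ],
)

```text
clock: 3.9
tool_pos: [0.5377, 0.2954, 0.0641]
orientation: [-180.0, 0.0, -77.2]
force: [-4.1, 1.1, 3.7]
opening: 0.0219
gripper_force: 30.0
```

Run:
```python
from h import *
from plant import ctrl
o=ctrl.get_obs(); print(np.linalg.norm(o['tool_pos'][:2]-[.5507,.237]))
```

```text
0.059799261994800464
```

>>> jog_arm(
  deltas=[
    [[0,0,0],0,0.07],
    [[0,0,0],0,0.07],
    [[0,0,0],0,0.07],
    [[0,0,-0.02],0,0.07],
    [[0,0,-0.07],0,0.07],
    [[0,0,-0.12],0,0.07],
    [[0,0,-0.126],0,0.07],
    [[0,0,-0.126],0,0.07],
  ],
)

```text
clock: 4.9
tool_pos: [0.5378, 0.2949, 0.1903]
orientation: [-180.0, 0.0, -77.3]
force: [0.8, -0.6, -0.7]
opening: 0.0699
gripper_force: 0.0
```

Run:
```python
from h import *
from plant import ctrl
o,s,P,M=wrist(ctrl);Z=P[...,2]
cv2.imwrite('pics/w2.png',s['frame'][:,:,::-1])
v=np.arange(480)[:,None]*np.ones((1,640)); u=np.arange(640)[None]*np.ones((480,1))
roi=(v<292)&(u>230)&(u<400)
C=[]
for lo,n in [(.076,'rests'),(.030,'carr')]:
    k=cv2.connectedComponentsWithStats((roi&(abs(Z-lo)<.006)).astype(np.uint8))
    for i in range(1,k[0]):
        if k[2][i,4]>150:
            q=P[k[1]==i];c,wh,a=cv2.minAreaRect((q[:,:2]*1000).astype(np.float32));C.append(c);print(n,k[2][i],np.round(c,1),np.round(wh,1),round(a,1))
print('dist to',[579.1,109.3],[np.linalg.norm(np.array(c)-[579.1,109.3]).round(1) for c in C])
rel(o,[.509,-.284,.19],-114.3)
```

```text
rests [296   0  53  10 343] [573.4 136.3] [34.   5.8] 12.6
rests [308 230  29  34 980] [537.4 295. ] [21.6 25.6] 12.6
carr [299 215  46  38 813] [537.7 295.2] [40.5 33.7] 12.4
dist to [579.1, 109.3] [np.float64(27.6), np.float64(190.3), np.float64(190.4)]
tool [0.5378 0.2949 0.1903] yaw [-1.7996e+02  5.0000e-02 -7.7270e+01] clk 4.9
REL [ 5.584e-01  1.557e-01 -3.000e-04] 37.03
```

View pics/w2.png

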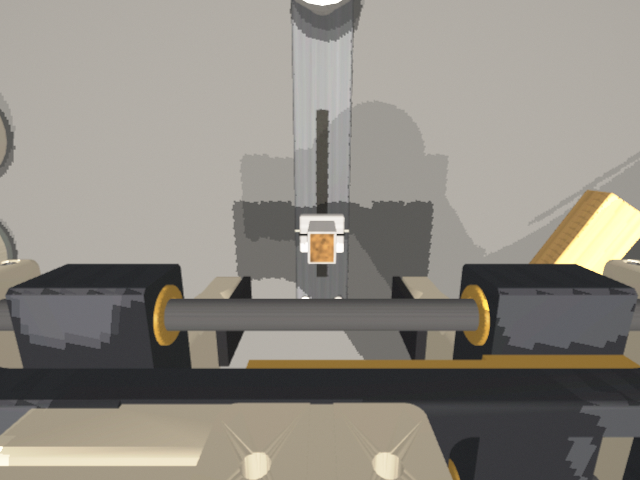

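The saddle at (322,247) sits with the white line (row 231) meeting the carriage, and the rests measure 190.3 mm apart. Next I move to the cross-arm.

Scaled: 37 degrees / 90 = 0.4111.

>>> jog_arm(
  deltas=[
    [[0.04,0.01,0],0.0444,0.08],
    [[0.1,0.028,0],0.1,0.08],
    [[0.16,0.045,0],0.1556,0.08],
    [[0.22,0.06,0],0.2111,0.08],
    [[0.28,0.078,0],0.2667,0.08],
    [[0.34,0.095,0],0.3222,0.08],
    [[0.4,0.11,0],0.3778,0.08],
    [[0.45,0.125,0],0.4111,0.08],
  ],
)

```text
clock: 5.95
tool_pos: [0.5141, -0.1737, 0.1884]
orientation: [179.9, -0.1, -114.4]
force: [1.0, 0.1, 0.5]
opening: 0.08
gripper_force: 0.0
```

Run:
```python
from h import *
from plant import ctrl
rel(ctrl.get_obs(),[.509,-.284,.19],-114.3)
```

```text
tool [ 0.5141 -0.1737  0.1884] yaw [ 1.7986e+02 -6.0000e-02 -1.1442e+02] clk 5.95
REL [ 0.1026 -0.041  -0.0016] -0.12
```

>>> jog_arm(
  deltas=[
    [[0.045,-0.02,0],0,0.08],
    [[0.085,-0.036,0],0,0.08],
    [[0.1,-0.041,0],0,0.08],
    [[0.1,-0.041,0],0,0.08],
    [[0.1,-0.041,0],0,0.08],
  ],
)

```text
clock: 6.58
tool_pos: [0.5113, -0.2787, 0.1894]
orientation: [179.9, -0.0, -114.2]
force: [-0.1, -0.4, 0.3]
opening: 0.08
gripper_force: 0.0
```

Run:
```python
from h import *
from plant import ctrl
o,s,P,M=wrist(ctrl);Z=P[...,2]
cv2.imwrite('pics/w3.png',s['frame'][:,:,::-1]); np.savez('w3.npz',P=P,**s)
v=np.arange(480)[:,None]*np.ones((1,640))
for lo,n in [(.050,'drum'),(.040,'bar')]:
    k=cv2.connectedComponentsWithStats(((v<292)&(abs(Z-lo)<.004)).astype(np.uint8))
    for i in range(1,k[0]):
        if k[2][i,4]>150:
            q=P[k[1]==i];c,wh,a=cv2.minAreaRect((q[:,:2]*1000).astype(np.float32));print(n,k[2][i],np.round(c,1),np.round(wh,1),round(a,1),np.median(q[:,2]).round(4))
rel(o,[.509,-.284,.19],-114.3)
```

```text
drum [179   0  72  16 314] [ 509.7 -463.5] [ 8.4 48.5] 68.3 0.0501
drum [ 287  121   67   69 3574] [ 484.3 -340.3] [51.7 51.3] 39.6 0.0504
bar [180   0  78  22 322] [ 508.8 -464.6] [11.3 54.7] 69.0 0.0399
bar [ 306  187   29  105 2885] [ 513.3 -275.3] [92.7 24.1] 65.9 0.0404
tool [ 0.5113 -0.2787  0.1894] yaw [ 179.94   -0.   -114.23] clk 6.58
REL [ 0.0058 -0.     -0.0006] 0.07
```

View pics/w3.png

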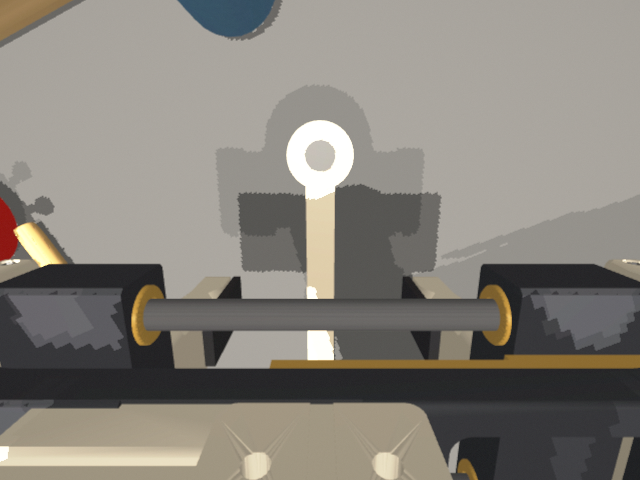

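The drum is at (320,155) with the bar straight below it, aligned with the fingers, and the mug is far off at the top. Descending.

>>> jog_arm(
  deltas=[
    [[0.004,0,0.03],0,0.07],
    [[0.006,0,0.08],0,0.07],
    [[0.006,-0.0005,0.12],0,0.07],
    [[0.006,-0.0005,0.143],0,0.07],
    [[0.006,-0.0005,0.1535],0,0.07],
    [[0.006,-0.0005,0.1535],0,0.07],
    [[0.006,-0.0005,0.1535],0,0.07],
  ],
)

```text
clock: 7.5
tool_pos: [0.5104, -0.2851, 0.0378]
orientation: [-179.9, 0.0, -114.2]
force: [0.4, 0.7, -0.6]
opening: 0.0701
gripper_force: 0.0
```

Run:
```python
from h import *
from plant import ctrl
rel(ctrl.get_obs(),[.5093,-.2847,.036],-114.2)
```

```text
tool [ 0.5104 -0.2851  0.0378] yaw [-1.7989e+02  2.0000e-02 -1.1421e+02] clk 7.5
REL [0.0001 0.0012 0.0018] -0.01
```

>>> jog_arm(
  deltas=[
    [[0,0,0],0,0.01],
    [[0,0,0],0,0.01],
    [[0,0,0],0,0.01],
    [[0,0,0],0,0.01],
    [[0,0,0],0,0.01],
    [[0,0,0],0,0.01],
    [[0,0,0],0,0.01],
  ],
)

```text
clock: 8.38
tool_pos: [0.5094, -0.2852, 0.0365]
orientation: [180.0, -0.0, -114.2]
force: [-0.3, 0.3, -0.3]
opening: 0.0233
gripper_force: 30.0
```

Gripped. Lift gently and check.

>>> jog_arm(
  deltas=[
    [[0,0,-0.01],0,0.01],
    [[0,0,-0.03],0,0.01],
    [[0,0,-0.055],0,0.01],
    [[0,0,-0.085],0,0.01],
    [[0,0,-0.115],0,0.01],
    [[0,0,-0.14],0,0.01],
    [[0,0,-0.15],0,0.01],
    [[0,0,-0.15],0,0.01],
  ],
)

```text
clock: 9.38
tool_pos: [0.5095, -0.2851, 0.1868]
orientation: [-180.0, 0.0, -114.3]
force: [0.7, -0.9, -4.2]
opening: 0.0237
gripper_force: 30.0
```

>>> jog_arm(
  deltas=[
    [[0,0,0],0,0.01],
    [[0,0,0],0,0.01],
  ],
)

```text
clock: 9.62
tool_pos: [0.509, -0.2851, 0.1854]
orientation: [179.9, -0.0, -114.3]
force: [0.2, -0.1, -3.4]
opening: 0.0235
gripper_force: 30.0
```

Run:
```python
from h import *
from plant import ctrl
o=ctrl.get_obs();print(o['gripper_force'],o['opening'],o['moment'])
d=np.array([np.cos(np.radians(102.7)),np.sin(np.radians(102.7))])
rel(o,[*(np.array([.5791,.1093])+.061*d),.187],-77.3)
```

```text
29.996423721313477 0.02346837464710764 [ 0.0557341  -0.05871852  0.04216811]
tool [ 0.509  -0.2851  0.1854] yaw [ 1.7988e+02 -2.0000e-02 -1.1426e+02] clk 9.62
REL [-0.4371  0.1348 -0.0015] -36.96
```

Scaled: -37 degrees / 90 = -0.4111.

>>> jog_arm(
  deltas=[
    [[-0.015,0.005,0],-0.0222,0.01],
    [[-0.045,0.014,0],-0.0667,0.01],
    [[-0.085,0.026,0],-0.1222,0.01],
    [[-0.125,0.039,0],-0.1889,0.01],
    [[-0.165,0.051,0],-0.2556,0.01],
    [[-0.205,0.063,0],-0.3222,0.01],
    [[-0.24,0.074,0],-0.3778,0.01],
    [[-0.265,0.082,0],-0.4111,0.01],
  ],
)

```text
clock: 10.62
tool_pos: [0.5434, -0.0077, 0.1863]
orientation: [180.0, 0.0, -77.0]
force: [-0.5, 0.4, -3.5]
opening: 0.0237
gripper_force: 30.0
```

>>> jog_arm(
  deltas=[
    [[0,0,0],0,0.01],
    [[0,0,0],0,0.01],
  ],
)

```text
clock: 10.88
tool_pos: [0.5432, -0.0096, 0.1863]
orientation: [180.0, -0.0, -77.2]
force: [0.6, -0.6, -3.5]
opening: 0.0239
gripper_force: 30.0
```

Run:
```python
from h import *
from plant import ctrl
o=ctrl.get_obs()
d=np.array([np.cos(np.radians(102.7)),np.sin(np.radians(102.7))])
rel(o,[*(np.array([.5791,.1093])+.061*d),.187],-77.3)
```

```text
tool [ 0.5432 -0.0096  0.1863] yaw [179.96  -0.   -77.21] clk 10.88
REL [-0.1691 -0.0614 -0.0007] 0.09
```

>>> jog_arm(
  deltas=[
    [[-0.015,-0.005,0],0,0.01],
    [[-0.045,-0.016,0],0,0.01],
    [[-0.08,-0.029,0],0,0.01],
    [[-0.115,-0.042,0],0,0.01],
    [[-0.145,-0.053,0],0,0.01],
    [[-0.163,-0.059,0],0,0.01],
    [[-0.169,-0.0614,0],0,0.01],
    [[-0.169,-0.0614,0],0,0.01],
  ],
)

```text
clock: 11.88
tool_pos: [0.5661, 0.1682, 0.1864]
orientation: [180.0, -0.0, -77.3]
force: [0.5, -0.1, -3.3]
opening: 0.0238
gripper_force: 30.0
```

>>> jog_arm(
  deltas=[
    [[0,0,0.005],0,0.01],
    [[0,0,0.015],0,0.01],
    [[0,0,0.022],0,0.01],
    [[0,0,0.022],0,0.01],
    [[0,0,0.022],0,0.01],
  ],
)

```text
clock: 12.5
tool_pos: [0.5663, 0.1684, 0.1646]
orientation: [-180.0, -0.0, -77.2]
force: [0.4, -0.1, -4.1]
opening: 0.0234
gripper_force: 30.0
```

Run:
```python
from h import *
from plant import ctrl
o,s,P,M=wrist(ctrl)
d=np.array([np.cos(np.radians(102.7)),np.sin(np.radians(102.7))])
rel(o,[*(np.array([.5791,.1093])+.061*d),.163],-77.3)
cv2.imwrite('pics/w4.png',s['frame'][:,:,::-1])
Z=P[...,2]; v=np.arange(480)[:,None]*np.ones((1,640))
def rr(P,m,n,mn=100):
    k=cv2.connectedComponentsWithStats(m.astype(np.uint8))
    for i in range(1,k[0]):
        if k[2][i,4]>mn:
            q=P[k[1]==i];c,wh,a=cv2.minAreaRect((q[:,:2]*1000).astype(np.float32));A=np.c_[q[:,:2],np.ones(len(q))]
            print(n,k[2][i],np.round(c,1),np.round(wh,1),round(a,1),np.median(q[:,2]).round(4),'plane',np.linalg.lstsq(A,q[:,2],rcond=None)[0][:2].round(3))
rr(P,(v<292)&(Z>.17)&(Z<.182),'w drum');rr(P,(v<292)&(Z>.158)&(Z<.170),'w bar')
s=ctrl.snapshot('scene');cv2.imwrite('pics/scene2.png',s['frame'][:,:,::-1]);P=cloud(s);Z=P[...,2]
reg=(P[...,0]>.48)&(P[...,0]<.65)&(P[...,1]>.05)&(P[...,1]<.4)
rr(P,reg&(Z>.17)&(Z<.182),'s drum',20);rr(P,reg&(Z>.155)&(Z<.170),'s bar',20);rr(P,reg&(Z>.066)&(Z<.085),'s rest',10)
```

```text
tool [0.5663 0.1684 0.1646] yaw [-1.800e+02 -1.000e-02 -7.725e+01] clk 12.5
REL [-0.0005  0.0005  0.0016] 0.05
w drum [  247    92   150   154 17942] [579.8 109.2] [51.9 51.8] 78.8 0.1785 plane [ 0. -0.]
w bar [ 292  239   65   53 2866] [569.7 146.9] [27.1 26.1] 13.5 0.1684 plane [ 0.012 -0.015]
s drum [354 293  21  28 358] [586.9 104.1] [51.4 33.3] 55.9 0.1784 plane [-0.035  0.009]
s drum [436 352  10   8  22] [543.9 249. ] [13.9 11.2] 12.0 0.1711 plane [0.031 0.032]
s bar [354 312  12  15  45] [603.8 112.6] [ 4.7 28.4] 4.5 0.1634 plane [ 0.382 -0.039]
s bar [ 408  336   72   58 1081] [545.9 258.3] [ 27.4 121.9] 13.0 0.1677 plane [-0.191 -0.043]
s rest [350 322   7  11  33] [595.8  89.1] [17.4 10.1] 9.0 0.0767 plane [-0.075  0.316]
s rest [444 387  20  20 217] [538.1 296.3] [22.8 25.9] 12.7 0.076 plane [-0.131 -0.036]
```

View pics/scene2.png

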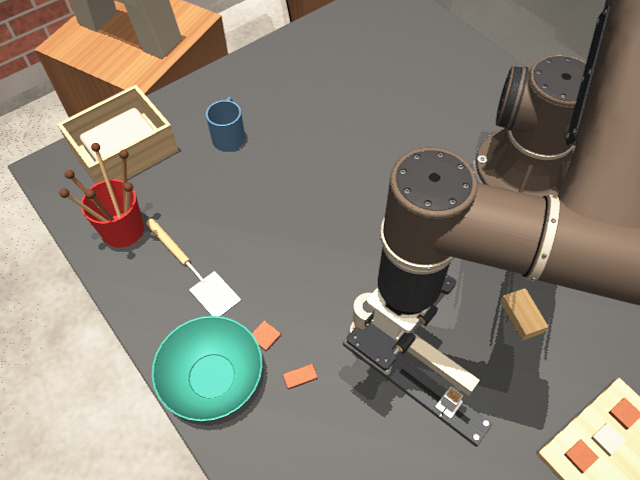

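View pics/w4.png

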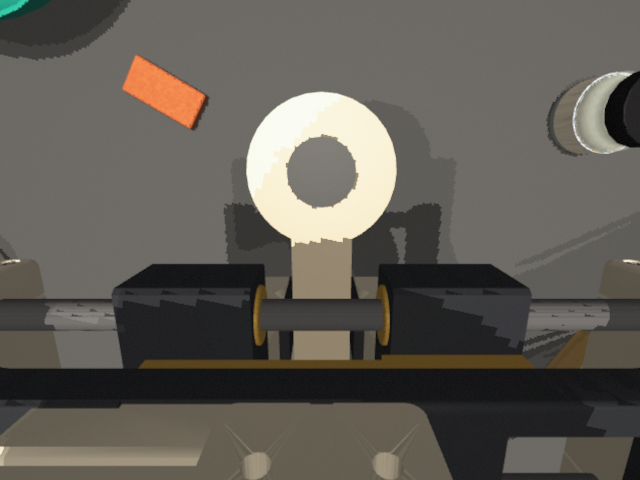

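The cross-arm is held level: the wrist view shows the drum at (322,168), measured within 1 mm of the rest's centre. The scene view shows the light end over the saddle at (450,402), with about 52 mm of clearance. I'll let it settle, then hand in.

>>> jog_arm(
  deltas=[
    [[0,0,0],0,0.01],
    [[0,0,0],0,0.01],
    [[0,0,0],0,0.01],
    [[0,0,0],0,0.01],
  ],
)

```text
clock: 13.1
tool_pos: [0.5662, 0.1685, 0.1646]
orientation: [-180.0, -0.0, -77.2]
force: [0.1, -0.3, -3.1]
opening: 0.0241
gripper_force: 30.0
```

```bash
python3 -c "
from plant import ctrl
print(ctrl.close_job())"
```

```text
the job is handed in; nothing more can be done
None
```

The saddle is set with the rests 190 mm apart, the cross-arm is held level and still about 52 mm above them, gripped at its balance point, and the job is handed in at 13.1 s (no verdict was returned).

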